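# Make up two polishing kits in a metallography lab

### The arm

A 7-joint arm with a two-finger parallel gripper is mounted at the origin on the work surface. World frame = base frame: x ahead of the robot, y to its left, z up, the work surface at z = 0. Lengths are in m, angles in rad, forces in N, time in s.
With the tool pointing down it reaches from about 0.425 to 0.875 m from the base axis. Payload 8.4 kg.
Tool frame: the origin (TCP) lies between the finger pads; the fingertips stand manip.tips_ahead ahead of it and the grasp point (between the pads) lies 6 mm ahead of it (manip.tips_ahead is the distance from the TCP to the fingertips, in m); z points along the fingers, y is the line along which they close (so a half turn about z gives the same grasp; the last joint's range is limited). The gripper opens to 85 mm and grips with 20 to 120 N. Pads are 22 mm wide; open, the fingers measure 114 mm over their backs; the gripper's body (76 mm by 85 mm) begins 54 mm behind the grasp point. The pads swing forward as they close: fully open they stand 13 mm farther back than shut.
Start: joints at [1.117, 0.333, 0.04, 1.465, -0.013, 1.343, -0.059], TCP at [0.226, -0.609, 0.256] pointing down, gripper open.
Joint ranges: [-2.58, 2.58], [-0.38, 2.09], [-1.3, 1.39], [0.25, 2.4], [-1.5, 4.64], [0.08, 2.09], [-2.65, 2.65]. Speed limits (rad/s): [2.22, 2.22, 2.79, 2.79, 3.14, 3.14, 3.14].

### API

Orientations are given as a rotation vector (axis times angle).
In Python, from rig import manip, optics, finder gives the robot as it stands.
- The arm moves only by the tool play_rows, never from a script. Its arguments are lists of equal length, an entry for each row: "grip": the opening, from -1 (shut) to 1 (fully open), so that 0 is half open; "offset": the shift along the tool's x, y, z in m, a list of three; "delta_rot": the turn, a rotation vector about the tool's x, y, z in rad, a list of three. A call has 1 to 10 rows; each row shifts and turns the commanded pose from where the row before left it, along the tool's axes as they then stand; what a row does not reach is not made up. A row lasts 1/8 s, in which the tool goes at most 62.5 mm and 10.7 degrees, less where a joint would pass 70% of its speed; a pose out of reach is approached as far as the arm can. A call is refused whole if a number of a shift passes 0.0625 or a number of a turn 0.188, either way. A call with a gripper value outside its range is refused whole. The fingers move at their own pace and stop on an object; "squeeze" is the grip in N (left out, the last holds). Time passes only in rows, so rows that do not move let the fingers close. It gives the time, the measured TCP pose, the force, the opening and the grip force at its end, in the units of the state.
- manip.observe(): the state, without advancing time (a new reading comes with each control period).
- optics.read_camera(name): name is "scene" or "top"; returns a dict with "pixels" (420x560x3 uint8, blue, green, red), "fovy" (degrees; the focal length in pixels is half the picture's height over the tangent of half this angle, whatever the lens; pixels are square), "cx", "cy" (the principal point, pixels), "position" and "rotation" of the camera in the world. Camera axes: x right, y down, z forward; pixel columns grow to the right and rows downward; lengths in m; the calibration is good to about 2 mm. A picture is of the moment at which its call begins. There is no depth.
- manip.finish_job(): hands the job in; it is judged then, once.
Trained networks look in a picture, given as the dict that the camera call returned (one of the last four; its "shot" number tells which), for a name from the list of things; names that differ only in an ending like _2 or _b are one class to them, and where a whole thing is asked for, a point or a joint stands for the part that bears it (a point fixed in the world has none). Each returns a list of dicts, best first, with "confidence" (0 to 1); they miss things now and then, are a little off and sometimes report something else, mostly with a low value. They report only what shows in the picture. A call takes as long as a camera call.
- finder.look_for(picture, target): "location" ([x, y, z] in m, in world coordinates, good to about 4 mm: the middle of the surface that is visible of it).
- finder.trace(picture, target): "region" (420x560 bool, what is visible of it).
- finder.spot_point(picture, target): "location" ([x, y, z] in m, in world coordinates, good to about 4 mm: a listed point, or the origin of a listed thing).
The state is a dict: "clock": time; "joint_positions": joint angles; "joint_velocities": joint speeds; "joint_torque": joint torques, N m; "tool_pos": TCP position; "tool_rot": TCP orientation; "wrist_force": force on the tool from outside, world axes, zero at the start; "torque": the same for the moment, N m; "gripper_width": opening from 0.0 (shut) to 1.0 (fully open); "grip_force": force on a finger pad.
Only numpy, scipy, OpenCV 4.12 (cv2) and the standard library are available. Lean on these libraries where they do the work, as an engineer would, in place of code of your own. Each camera call takes 0.05 s, during which the arm holds its last target. There are 200 camera calls.

### The job

Make up the two polishing kits. The blue tray takes the black specimen mount, the yellow bottle and the violet paste syringe; the grey tray takes the green specimen mount and the red bottle and no syringe. Stand each mount upright in the tray's small round nest and each bottle upright in the larger round pocket, lay the syringe lengthwise in the long trough, and leave the red mount, the green bottle and the steel beaker standing where they are.

Things in the scene. Friction and masses are not known exactly. Their poses are not given: they have to be found in the camera images.
- tray_blue: Blue kit tray, fixed, 180 (x) x 200 (y) x 14 mm high. Origin: centre of underside, z up. Inner floor 4 mm up; walls 3 mm. Pale rims 4 mm high on the floor bound: small round nest (mount), 50 mm inside, centre x +40, y +48 mm; larger round pocket (bottle), 60 mm inside, centre x +40, y -48; long trough (syringe), 44 (x) by 140 (y) mm inside, lengthwise along tray y, centre x -40, y 0.
- tray_grey: Dark grey kit tray, the same moulding as the blue one with the same places, origin and axes; fixed to the bench. Its trough stays empty.
- mount_black: Specimen mount of black resin: an upright disc 30 mm in diameter, 25 mm high, about 45 g, with a small bright metal section in its top face. Origin: centre of its underside; z up.
- mount_green: Specimen mount of green resin, same shape and size as the black one. Origin: centre of its underside; z up.
- bottle_yellow: Small closed bottle of yellow suspension with yellow cap and white label: body 38 mm in diameter and straight-sided up to 50 mm, cap 25 mm in diameter, 74 mm high over all, about 75 g. Origin: centre of its underside; z up.
- bottle_red: The same bottle with red contents and red cap. Origin: centre of its underside; z up.
- syringe: Syringe lying along its x: violet barrel 18 mm in diameter (axis 9 mm up) with white label, x -38 to +32 mm; dark cap to x +50; white plunger to x -61; white flange 28 mm wide, 18 high at x -40, its flat side stops rolling. About 30 g. Origin: underside of the barrel near its middle and balance point; z up.
- mount_red: Specimen mount of red resin, same shape and size as the black one; belongs to no kit, stays where it is. Origin: centre of its underside; z up.
- bottle_green: The same bottle as the yellow one but green; belongs to no kit, stays where it is. Origin: centre of its underside; z up.
- beaker: Open stainless steel beaker, 56 mm in diameter, 65 mm high; stays where it is. Origin: centre of its underside; z up.

How it is judged:
By the outcome, as a careful person would: the job done as asked, in the order asked, and still so for the second after the job is handed in, with the robot touching nothing.
It also fails if it takes over 128 s, if anything falls off the work surface, if the arm or the gripper's body presses on something with over 40 N, if the wrist force passes 120 N, or if a joint passes its speed limit or range.

## Working session

There is one attempt and no reset: what is moved stays moved. The work goes in short steps, Python scripts to look and compute and a tool call to move; the robot and the scene stay as the last step left them, time stands still between calls to the robot, and variables do not carry over. Pictures are saved under pics/ and viewed, at most 14 in all, crops included, and the job is handed in when it is done.

Besides the shell and the picture viewer there is one more tool, called after "Call:" as a command line: name --argument value ..., lists and objects as JSON in quotes. play_rows: Moves the arm, as the interface text tells. Its arguments: {"type":"object","properties":{"grip":{"type":"array"},"offset":{"type":"array"},"delta_rot":{"type":"array"},"squeeze":{"type":"number"}},"required":["grip","offset","delta_rot"]}

```bash
ls; mkdir -p pics
python3 - <<'E'
from rig import manip, optics, finder
import cv2
print(manip.observe(), manip.tips_ahead)
for c in ("scene","top"):
    p=optics.read_camera(c); cv2.imwrite(f"pics/{c}0.png",p["pixels"])
    print(c,p["fovy"],p["position"],p["rotation"])
    for n in "tray_blue tray_grey mount_black mount_green bottle_yellow bottle_red syringe mount_red bottle_green beaker".split():
        print(n,[(d["location"].round(3) if hasattr(d["location"],'round') else d["location"],round(d["confidence"],2)) for d in finder.spot_point(p,n)[:2]])
E
```

```text
pics
{'clock': 0.0, 'joint_positions': array([ 1.11679122,  0.33389603,  0.03987479,  1.46629724, -0.0133681 ,
        1.34330899, -0.05847333]), 'joint_velocities': array([-0.00348871,  0.0019023 , -0.00141364,  0.00045686,  0.00025465,
        0.00046722,  0.00023807]), 'joint_torque': array([ 3.48479944e-04, -6.58562851e+01,  1.36563197e+00, -4.05563951e+01,
        1.67305075e-02,  1.25618422e-02,  3.05770129e-05]), 'tool_pos': array([ 0.22562975, -0.60912415,  0.25541817]), 'tool_rot': array([-3.09071992e+00, -5.54151488e-01,  6.73621723e-04]), 'wrist_force': array([ 0.58286186, -0.09029242,  0.48445604]), 'torque': array([-0.03786025,  0.02152432,  0.01535896]), 'grip_force': 0.0, 'gripper_width': 1.003287090230295} 0.025
scene 42.57357390642021 [ 1.29346989 -0.4178449   0.67334013] [-1.96414793 -1.15751863  0.56176688]
tray_blue [([0.4455, 0.2977, 0.0014], 0.69)]
tray_grey [([0.4232, -0.3135, 0.0007], 0.6), ([0.4424, 0.2951, 0.0033], 0.16)]
mount_black [([0.5342, -0.0622, 0.0014], 0.82), ([0.6417, -0.0043, -0.0019], 0.44)]
mount_green [([0.5247, 0.0669, 0.0008], 0.53)]
bottle_
[... 299 characters left out ...]
.96), ([0.646, -0.1307, 0.0001], 0.4)]
top 46.689397072913344 [0.3658656  0.00654308 0.9453845 ] [-2.14425558  2.13940342 -0.21676733]
tray_blue [([0.4472, 0.2947, 0.0006], 0.64), ([0.6405, -0.256, 0.0034], 0.36)]
tray_grey [([0.4237, -0.3092, 0.0], 0.57)]
mount_black [([0.5383, -0.0639, 0.0021], 0.69)]
mount_green [([0.5293, 0.0685, -0.0043], 0.59)]
bottle_yellow [([0.6452, -0.1324, -0.004], 0.79), ([0.5247, 0.0705, -0.0033], 0.73)]
bottle_red [([0.647, 0.2608, -0.0022], 0.62)]
syringe [([0.6423, -0.2509, 0.0032], 0.62)]
mount_red [([0.4407, 0.002, 0.0008], 0.63)]
bottle_green [([0.6548, 0.1176, -0.0006], 0.81), ([0.6454, -0.1301, -0.0029], 0.44)]
beaker [([0.6395, -0.0069, -0.0003], 0.92)]
```

View pics/scene0.png

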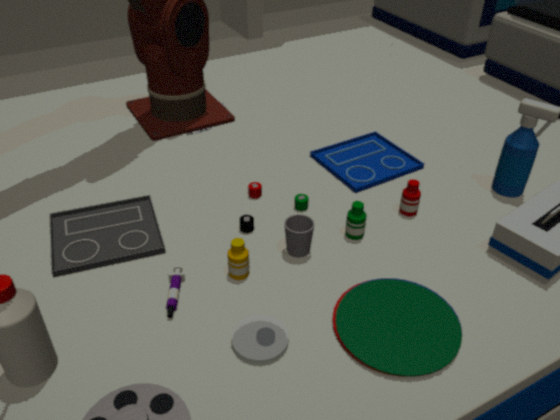

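View pics/top0.png

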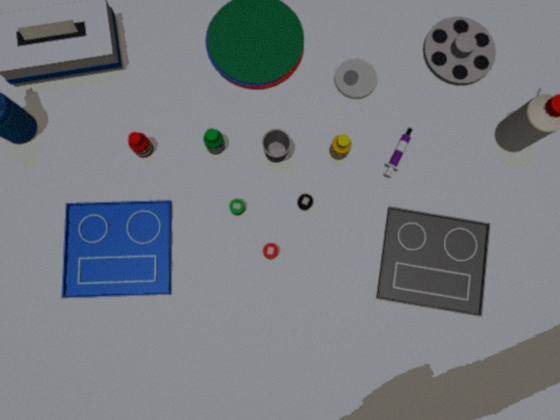

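```bash
cat > h.py <<'E'
from rig import manip, optics, finder
import cv2, numpy as np
from scipy.spatial.transform import Rotation as R
def ray(p,uv,z):
    uv=np.atleast_2d(uv).astype(float); f=210/np.tan(np.radians(p["fovy"])/2)
    d=np.c_[(uv[:,0]-p["cx"])/f,(uv[:,1]-p["cy"])/f,np.ones(len(uv))]@R.from_rotvec(p["rotation"]).as_matrix().T
    o=np.array(p["position"]); return (o+d*((z-o[2])/d[:,2])[:,None])[:,:2]
def region(p,n):
    r=finder.trace(p,n); return (r[0]["region"],r[0]["confidence"]) if r else (None,0)
def pix(m):
    v,u=np.nonzero(m); return np.c_[u,v]
E
python3 - <<'E'
from h import *
for c in ("scene","top"):
    p=optics.read_camera(c); print(c,{k:v for k,v in p.items() if k not in("pixels",)})
    for n,z in dict(tray_blue=.014,tray_grey=.014,mount_black=.0125,mount_green=.0125,mount_red=.0125,bottle_yellow=.035,bottle_red=.035,syringe=.009).items():
        m,cf=region(p,n)
        if m is None: print(n,None); continue
        w=ray(p,pix(m),z); (cx,cy),s,a=cv2.minAreaRect((w*1000).astype(np.float32))
        print(n,round(cf,2),"mean",w.mean(0).round(4),"rect",round(cx,1),round(cy,1),np.round(s,1),round(a,1))
    for n in ["mount_black","mount_green","bottle_yellow","bottle_red","syringe"]:
        print(n,[(np.round(d["location"],3),round(d["confidence"],2)) for d in finder.spot_point(p,n)[:1]])
E
```

```text
scene {'fovy': 42.57357390642021, 'cx': 280.7576103780866, 'cy': 212.60440026062363, 'position': array([ 1.29346989, -0.4178449 ,  0.67334013]), 'rotation': array([-1.96414793, -1.15751863,  0.56176688]), 'shot': 3}
tray_blue 0.67 mean [0.4566 0.2866] rect 451.5 290.2 [196.1 216.9] 2.4
tray_grey None
mount_black 0.59 mean [ 0.5345 -0.0632] rect 533.8 -63.4 [29.8 54.6] 63.1
mount_green 0.5 mean [0.5232 0.07  ] rect 523.6 69.7 [27.5 57.2] 59.6
mount_red 0.48 mean [0.4383 0.0052] rect 438.7 4.9 [28.3 60.4] 62.4
bottle_yellow 0.83 mean [ 0.6441 -0.1325] rect 640.2 -131.2 [ 37.4 108.3] 63.5
bottle_red 0.62 mean [0.549  0.0542] rect 549.0 54.8 [24.6 52.1] 59.5
syringe 0.83 mean [ 0.635  -0.2503] rect 637.5 -248.6 [ 28.4 121.3] 67.4
mount_black [(array([ 0.537, -0.065,  0.001]), 0.56)]
mount_green [(array([0.525, 0.066, 0.001]), 0.58)]
bottle_yellow [(array([ 0.646, -0.133,  0.002]), 0.74)]
bottle_red [(array([ 0.643,  0.257, -0.003]), 0.85)]
syringe [(array([ 0.647, -0.256, -0.001]), 0.9)]
top {'fovy': 46.689397072913344, 'cx': 281.6532732374954, 'cy': 204.36326258580092, 'position': array
[... 255 characters left out ...]
5
mount_black 0.61 mean [ 0.5362 -0.063 ] rect 536.0 -63.1 [29.4 31.9] 89.7
mount_green 0.57 mean [0.5266 0.0693] rect 526.4 70.2 [29.7 27.1] 0.8
mount_red 0.44 mean [0.4408 0.0038] rect 441.2 3.8 [28.7 26.8] 0.1
bottle_yellow 0.88 mean [ 0.6414 -0.131 ] rect 641.8 -131.4 [37.5 55.4] 63.1
bottle_red 0.74 mean [0.6427 0.2546] rect 643.9 255.2 [56.8 35.2] 45.3
syringe 0.71 mean [ 0.6359 -0.2505] rect 637.8 -254.6 [ 29.8 113.8] 57.0
mount_black [(array([ 0.54 , -0.064,  0.003]), 0.47)]
mount_green [(array([ 0.528,  0.067, -0.001]), 0.74)]
bottle_yellow [(array([ 0.643, -0.132, -0.002]), 0.84)]
bottle_red [(array([ 0.646,  0.26 , -0.002]), 0.72)]
syringe [(array([ 0.644, -0.255,  0.001]), 0.95)]
```

Run:
```python
from h import *
p=optics.read_camera("top")
print(ray(p,[(93,228),(144,227),(117,270),(412,236),(460.5,244),(432,281)],.008).round(4))
print(ray(p,[(409,130),(388,176)],.009).round(4))
for c,yaw in(((.4448,.2945),2.3),((.4236,-.3105),-9.5)):
    a=np.radians(yaw);Q=np.array([[np.cos(a),-np.sin(a)],[np.sin(a),np.cos(a)]])
    print((np.array(c)+np.array([(.04,.048),(.04,-.048),(-.04,0)])@Q.T).round(4))
print(R.from_rotvec(manip.observe()["tool_rot"]).as_matrix().round(3))
im=p["pixels"]; cv2.imwrite("pics/crop.png",np.hstack([cv2.resize(im[190:310,50:190],None,fx=2.8,fy=2.8,interpolation=2),cv2.resize(im[200:320,370:510],None,fx=2.8,fy=2.8,interpolation=2)]))
```

```text
[[ 0.484   0.3438]
 [ 0.4863  0.2467]
 [ 0.4041  0.2934]
 [ 0.4704 -0.2727]
 [ 0.455  -0.3672]
 [ 0.3837 -0.3073]]
[[ 0.6857 -0.2765]
 [ 0.5899 -0.23  ]]
[[0.4828 0.3441]
 [0.4867 0.2481]
 [0.4048 0.2929]]
[[ 0.471  -0.2698]
 [ 0.4551 -0.3644]
 [ 0.3841 -0.3039]]
[[ 0.938  0.347 -0.   ]
 [ 0.347 -0.938  0.   ]
 [-0.    -0.    -1.   ]]
```

View pics/crop.png

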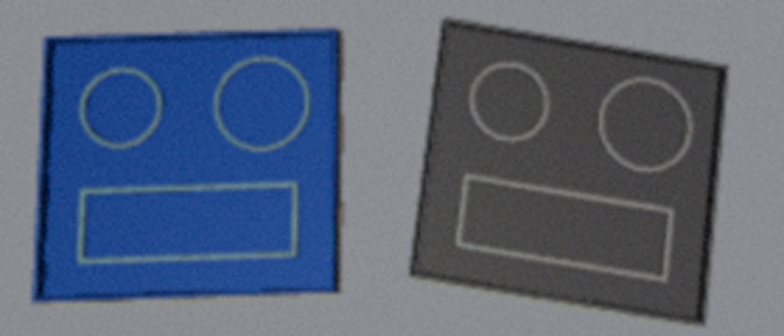

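Call:
play_rows --grip '[1,1,1,1,1,1,1,1,1,1]' --offset '[[0,0,0],[0,0,0],[0,0,0],[0,0,0],[0,0,0],[0,0,0],[0,0,0],[0.05,0.028,0],[0.05,0.028,0],[0.05,0.028,0]]' --delta_rot '[[0,0,-0.174],[0,0,-0.174],[0,0,-0.174],[0,0,-0.174],[0,0,-0.174],[0,0,-0.174],[0,0,-0.172],[0,0,0],[0,0,0],[0,0,0]]' --squeeze 40

```text
clock: 3.8
tool_pos: [0.3105, -0.4579, 0.2564]
tool_rot: [2.221, 2.221, -0.0]
wrist_force: [0.7, -0.1, -0.3]
gripper_width: 1.002
grip_force: 0.0
```

Call:
play_rows --grip '[1,1,1,1,1,1,1,1,1,1]' --offset '[[0.049,0.028,0],[0.049,0.028,0],[0.049,0.028,0],[0.049,0.028,0],[0.049,0.028,0],[0.049,0.028,0],[0.05,0.029,0],[0.05,0.029,0],[0,0,0.055],[0,0,0.055]]' --delta_rot '[[0,0,0],[0,0,0],[0,0,0],[0,0,0],[0,0,0],[0,0,0],[0,0,0],[0,0,0],[0,0,0],[0,0,0]]'

```text
clock: 5.05
tool_pos: [0.5365, -0.0648, 0.1456]
tool_rot: [2.219, 2.222, 0.002]
wrist_force: [0.6, -1.1, 0.1]
gripper_width: 0.998
grip_force: 0.0
```

Call:
play_rows --grip '[1,1,1,1,-1,-1,-1,-1,-1,-1]' --offset '[[0,0,0.05],[0,0,0.04],[0,0,0.0225],[0,0,0],[0,0,0],[0,0,0],[0,0,0],[0,0,0],[0,0,0],[0,0,0]]' --delta_rot '[[0,0,0],[0,0,0],[0,0,0],[0,0,0],[0,0,0],[0,0,0],[0,0,0],[0,0,0],[0,0,0],[0,0,0]]'

```text
clock: 6.3
tool_pos: [0.5364, -0.0656, 0.0349]
tool_rot: [2.221, 2.22, 0.001]
wrist_force: [-1.4, 0.1, 6.7]
gripper_width: 0.335
grip_force: 39.0
```

Call:
play_rows --grip '[-1,-1,-1,-1,-1,-1,-1,-1,-1,-1]' --offset '[[0,0,-0.02],[0,0,-0.04],[0,0,-0.05],[0.058,-0.007,0],[0.058,-0.007,0],[0.058,-0.007,0],[0.058,-0.008,0],[0.059,-0.008,0],[0.059,-0.008,0],[0.059,-0.008,0]]' --delta_rot '[[0,0,0],[0,0,0],[0,0,0],[0,0,0],[0,0,0],[0,0,0],[0,0,0],[0,0,0],[0,0,0],[0,0,0]]'

```text
clock: 7.55
tool_pos: [0.4827, 0.3453, 0.1455]
tool_rot: [2.222, 2.22, 0.002]
wrist_force: [1.1, 0.4, -0.4]
gripper_width: 0.334
grip_force: 39.6
```

Run:
```python
from h import *
s=manip.observe();print(s["tool_pos"],manip.tips_ahead)
p=optics.read_camera("scene");im=p["pixels"]
f=210/np.tan(np.radians(p["fovy"])/2);M=R.from_rotvec(p["rotation"]).as_matrix()
def proj(q):
    c=M.T@(np.array(q)-p["position"]);return c[:2]/c[2]*f+[p["cx"],p["cy"]]
for d in (0,.006,.025,.038): print(d,proj(s["tool_pos"]-[0,0,d]).round(1))
u,v=proj(s["tool_pos"]).astype(int);print(u-50,v-40)
cv2.imwrite("pics/hold.png",cv2.resize(im[v-40:v+50,u-50:u+60],None,fx=6,fy=6,interpolation=2))
```

```text
[0.4827141  0.34525584 0.14548202] 0.025
0 [400.8 107.9]
0.006 [400.4 110.4]
0.025 [399.2 118.2]
0.038 [398.3 123.5]
350 67
```

View pics/hold.png

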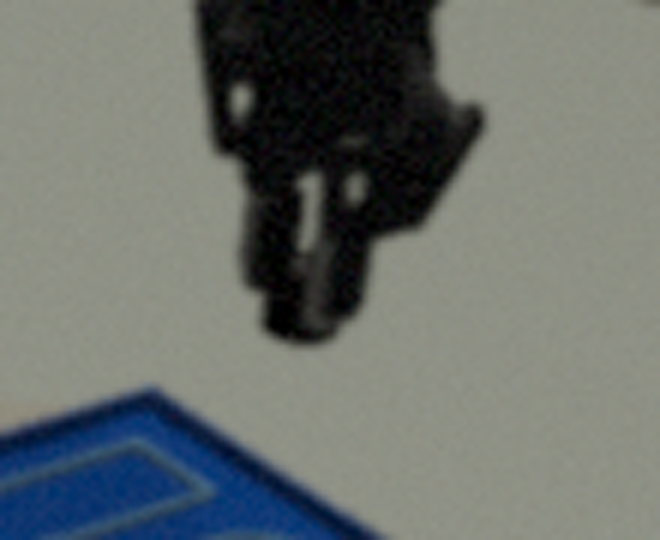

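Run:
```python
from h import *
s=manip.observe()
p=optics.read_camera("scene");im=p["pixels"]
f=210/np.tan(np.radians(p["fovy"])/2);M=R.from_rotvec(p["rotation"]).as_matrix()
def proj(q):
    c=M.T@(np.array(q)-p["position"]);return ((c[:2]/c[2]*f+[p["cx"],p["cy"]]-[350,67])*6).round(0)
for d in (.019,.025,.03,.035):
    print(d,[proj(s["tool_pos"]+[dx,dy,-d]) for dx in(-.029,-.015,.015,.029) for dy in(-.011,.011)])
a=np.linspace(0,6.28,9)
print([proj(s["tool_pos"]+[.015*np.cos(t),.015*np.sin(t),-.035]) for t in a])
```

```text
0.019 [array([237., 256.]), array([283., 244.]), array([261., 271.]), array([307., 259.]), array([313., 304.]), array([359., 291.]), array([338., 320.]), array([384., 307.])]
0.025 [array([235., 271.]), array([281., 258.]), array([259., 286.]), array([305., 273.]), array([310., 319.]), array([357., 306.]), array([335., 335.]), array([382., 322.])]
0.03 [array([233., 283.]), array([279., 270.]), array([257., 298.]), array([303., 285.]), array([308., 331.]), array([355., 318.]), array([333., 347.]), array([380., 334.])]
0.035 [array([232., 295.]), array([277., 282.]), array([255., 310.]), array([301., 297.]), array([306., 343.]), array([353., 330.]), array([331., 359.]), array([378., 346.])]
[array([330., 337.]), array([344., 326.]), array([335., 311.]), array([308., 302.]), array([278., 304.]), array([263., 315.]), array([272., 329.]), array([299., 338.]), array([330., 337.])]
```

Call:
play_rows --grip '[-1,-1,-1,-1,-1,0.2,0.2,0.2,0.2,0.2]' --offset '[[0,0,0.045],[0,0,0.035],[0,0,0.02],[0,0,0.006],[0,0,0],[0,0,0],[0,0,0],[0,0,0],[0,0,-0.02],[0,0,-0.06]]' --delta_rot '[[0,0,0],[0,0,0],[0,0,0],[0,0,0],[0,0,0],[0,0,0],[0,0,0],[0,0,0],[0,0,0],[0,0,0]]'

```text
clock: 8.9
tool_pos: [0.4815, 0.3423, 0.1173]
tool_rot: [-2.22, -2.22, 0.007]
wrist_force: [1.6, 1.1, 0.4]
gripper_width: 0.594
grip_force: 0.0
```

Call:
play_rows --grip '[0.2,0.2,0.6,1,1,1,1,1,1]' --offset '[[0,0,-0.03],[-0.059,0.02,0],[-0.059,0.02,0],[-0.059,0.02,0],[-0.059,0.02,0],[-0.059,0.02,0],[-0.059,0.021,0],[-0.06,0.021,0],[-0.06,0.021,0]]' --delta_rot '[[0,0,0],[0,0,0],[0,0,0],[0,0,0],[0,0,0],[0,0,0],[0,0,0],[0,0,0],[0,0,0]]'

```text
clock: 10.02
tool_pos: [0.6458, -0.1302, 0.1497]
tool_rot: [2.22, 2.221, 0.002]
wrist_force: [1.0, -0.3, 1.0]
gripper_width: 1.002
grip_force: 0.0
```

Run:
```python
from h import *
print(manip.observe()["tool_pos"])
p=optics.read_camera("top");cv2.imwrite("pics/n1.png",cv2.resize(p["pixels"][190:310,50:190],None,fx=4,fy=4,interpolation=2))
m,c=region(p,"mount_black");print(c,ray(p,pix(m),.0165).mean(0))
print(finder.spot_point(p,"mount_black")[:1])
```

```text
[ 0.64583066 -0.13017817  0.14971832]
0.52 [0.4830103  0.34704044]
[{'location': [0.483, 0.3436, 0.006], 'confidence': 0.62}]
```

View pics/n1.png

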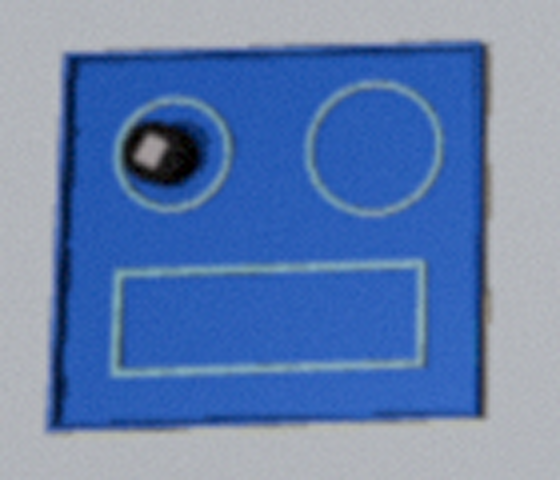

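The crop shows the black mount standing inside the small nest (crop pixel 160,152). Now the yellow bottle.

Call:
play_rows --grip '[1,1,1,1,-1,-1,-1,-1,-1,-1]' --offset '[[-0.001,-0.001,0.05],[0,0,0.04],[0,0,0.017],[0,0,0],[0,0,0],[0,0,0],[0,0,0],[0,0,0],[0,0,-0.02],[0,0,-0.05]]' --delta_rot '[[0,0,0],[0,0,0],[0,0,0],[0,0,0],[0,0,0],[0,0,0],[0,0,0],[0,0,0],[0,0,0],[0,0,0]]'

```text
clock: 11.42
tool_pos: [0.6425, -0.1293, 0.1104]
tool_rot: [-2.219, -2.219, 0.003]
wrist_force: [0.7, -0.2, 0.0]
gripper_width: 0.428
grip_force: 40.2
```

Call:
play_rows --grip '[-1,-1,-1,-1,-1,-1,-1,-1,-1,-1]' --offset '[[0,0,-0.06],[0.054,-0.022,0],[0.054,-0.022,0],[0.054,-0.022,0],[0.054,-0.022,0],[0.054,-0.022,0],[0.054,-0.022,0],[0.054,-0.025,0],[0,0,0.02],[0,0,0]]' --delta_rot '[[0,0,0],[0,0,0],[0,0,0],[0,0,0],[0,0,0],[0,0,0],[0,0,0],[0,0,0],[0,0,0],[0,0,0]]'

```text
clock: 12.68
tool_pos: [0.4865, 0.2479, 0.1503]
tool_rot: [2.221, 2.222, -0.003]
wrist_force: [0.1, -0.8, 0.2]
gripper_width: 0.435
grip_force: 40.3
```

Call:
play_rows --grip '[-1,-1,-1,-1,-1,0.3,0.3,0.3,0.3,0.3]' --offset '[[0,0,0.045],[0,0,0.035],[0,0,0.02],[0,0,0.0055],[0,0,0],[0,0,0],[0,0,0],[0,0,0],[0,0,-0.03],[0,0,-0.06]]' --delta_rot '[[0,0,0],[0,0,0],[0,0,0],[0,0,0],[0,0,0],[0,0,0],[0,0,0],[0,0,0],[0,0,0],[0,0,0]]'

```text
clock: 13.92
tool_pos: [0.4857, 0.2478, 0.1345]
tool_rot: [-2.22, -2.22, 0.006]
wrist_force: [1.9, 0.5, 0.6]
gripper_width: 0.65
grip_force: 0.0
```

Call:
play_rows --grip '[0.3,0.3,0.6,1,1,1,1,1,1,1]' --offset '[[0,0,-0.03],[-0.056,0.0176,0],[-0.056,0.0176,0],[-0.056,0.0176,0],[-0.056,0.0176,0],[-0.056,0.0176,0],[-0.056,0.0176,0],[-0.056,0.0176,0],[-0.056,0.0176,0],[-0.055,0.0176,0]]' --delta_rot '[[0,0,0],[0,0,0],[0,0,0],[0,0,0],[0,0,0],[0,0,0],[0,0,0],[0,0,0],[0,0,0],[0,0,0]]'

```text
clock: 15.18
tool_pos: [0.6458, -0.2564, 0.1653]
tool_rot: [2.222, 2.221, 0.0]
wrist_force: [0.5, 0.7, 0.2]
gripper_width: 1.001
grip_force: 0.0
```

Call:
play_rows --grip '[1,1,1,1,1,1,1,1,1]' --offset '[[0,0,0],[0,0,0],[0,0,0],[0,0,0],[0,0,0],[0,0,0],[0,0,0.03],[0,0,0.035],[0,0,0]]' --delta_rot '[[0,0,-0.16],[0,0,-0.16],[0,0,-0.16],[0,0,-0.16],[0,0,-0.16],[0,0,-0.16],[0,0,-0.16],[0,0,0],[0,0,0]]'

```text
clock: 16.3
tool_pos: [0.6436, -0.2541, 0.0974]
tool_rot: [-0.701, -3.057, -0.001]
wrist_force: [0.6, 0.5, -0.3]
gripper_width: 1.0
grip_force: 0.0
```

Run:
```python
from h import *
s=manip.observe();print(s["tool_pos"],R.from_rotvec(s["tool_rot"]).as_matrix().round(3))
p=optics.read_camera("top");cv2.imwrite("pics/n2.png",cv2.resize(p["pixels"][100:300,50:460],None,fx=1.9,fy=1.9,interpolation=2))
print(finder.spot_point(p,"bottle_yellow")[:1])
```

```text
[ 0.64356635 -0.25412324  0.09744236] [[-0.9    0.436 -0.005]
 [ 0.436  0.9    0.002]
 [ 0.005 -0.    -1.   ]]
[{'location': [0.4865, 0.2437, -0.0], 'confidence': 0.56}]
```

View pics/n2.png

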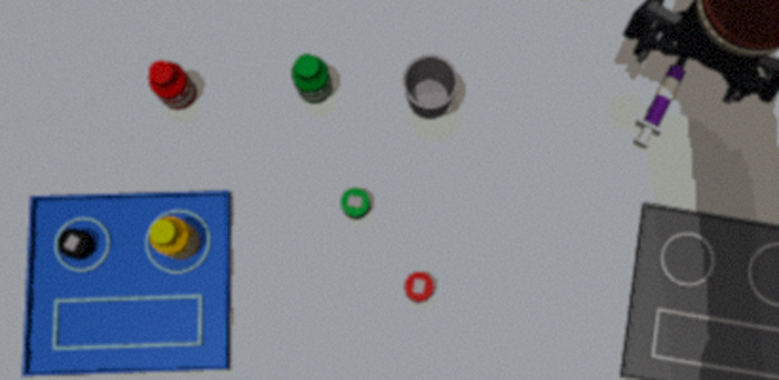

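The yellow bottle stands upright in the larger pocket, and the gripper is aligned over the syringe.

Call:
play_rows --grip '[1,1,1,1,-1,-1,-1,-1,-1,-1]' --offset '[[0,0,0.04],[0,0,0.022],[0,0,0.007],[0,0,0],[0,0,0],[0,0,0],[0,0,0],[0,0,0],[0,0,0],[0,0,0]]' --delta_rot '[[0,0,0],[0,0,0],[0,0,0],[0,0,0],[0,0,0],[0,0,0],[0,0,0],[0,0,0],[0,0,0],[0,0,0]]' --squeeze 30

```text
clock: 17.65
tool_pos: [0.6456, -0.2544, 0.0317]
tool_rot: [0.702, 3.062, -0.0]
wrist_force: [-1.6, 0.4, 5.5]
gripper_width: 0.192
grip_force: 29.7
```

Call:
play_rows --grip '[-1,-1,-1,-1,-1,-1,-1,-1,-1,-1]' --offset '[[0,0,-0.02],[0,0,-0.05],[0,0,-0.06],[0,0,0],[0,0,0],[0,0,0],[0,0,0],[0,0,0],[0,0,0],[0,0,0]]' --delta_rot '[[0,0,0],[0,0,0],[0,0,0],[0,0,0.154],[0,0,0.154],[0,0,0.154],[0,0,0.154],[0,0,0.154],[0,0,0.154],[0,0,0.155]]'

```text
clock: 18.9
tool_pos: [0.6456, -0.2541, 0.1625]
tool_rot: [2.18, 2.261, 0.001]
wrist_force: [-0.9, 0.4, 0.6]
gripper_width: 0.197
grip_force: 29.3
```

Run:
```python
from h import *
s=manip.observe();Q=R.from_rotvec(s["tool_rot"]).as_matrix();print(s["tool_pos"],s["gripper_width"],Q.round(3))
print(Q.T@(np.array([.4045,.293,s["tool_pos"][2]])-s["tool_pos"]))
```

```text
[ 0.64559878 -0.25409566  0.16250896] 0.19668461454888692 [[-0.036  0.999  0.001]
 [ 0.999  0.036  0.   ]
 [ 0.     0.001 -1.   ]]
[ 5.55476406e-01 -2.21106831e-01 -1.30831761e-04]
```

Call:
play_rows --grip '[-1,-1,-1,-1,-1,-1,-1,-1,-1,-1]' --offset '[[0.055,-0.0221,0],[0.055,-0.0221,0],[0.055,-0.0221,0],[0.055,-0.0221,0],[0.055,-0.0221,0],[0.055,-0.0221,0],[0.055,-0.0221,0],[0.055,-0.0221,0],[0.055,-0.0221,0],[0.055,-0.0221,0]]' --delta_rot '[[0,0,0],[0,0,0],[0,0,0],[0,0,0],[0,0,0],[0,0,0],[0,0,0],[0,0,0],[0,0,0],[0,0,0]]'

```text
clock: 20.15
tool_pos: [0.4012, 0.2879, 0.1626]
tool_rot: [2.174, 2.266, 0.002]
wrist_force: [2.0, 0.4, -0.3]
gripper_width: 0.194
grip_force: 29.4
```

Call:
play_rows --grip '[-1,-1,-1,-1]' --offset '[[0,0,0.05],[0,0,0.04],[0,0,0],[0,0,0]]' --delta_rot '[[0,0,0],[0,0,0],[0,0,0],[0,0,0]]'

```text
clock: 20.65
tool_pos: [0.4028, 0.2868, 0.0732]
tool_rot: [2.175, 2.266, 0.003]
wrist_force: [-0.2, -0.4, -0.3]
gripper_width: 0.192
grip_force: 29.4
```

Run:
```python
from h import *
s=manip.observe();Q=R.from_rotvec(s["tool_rot"]).as_matrix();print(s["tool_pos"],s["gripper_width"],Q.round(3))
p=optics.read_camera("top");q=optics.read_camera("scene")
a=cv2.resize(p["pixels"][190:310,50:190],None,fx=2.8,fy=2.8,interpolation=2);b=cv2.resize(q["pixels"][80:200,300:440],None,fx=2.8,fy=2.8,interpolation=2)
cv2.imwrite("pics/n3.png",np.hstack([a,b]))
```

```text
[0.40279944 0.28684985 0.07316114] 0.19244335905091772 [[-0.041  0.999  0.001]
 [ 0.999  0.041  0.001]
 [ 0.001  0.002 -1.   ]]
```

View pics/n3.png

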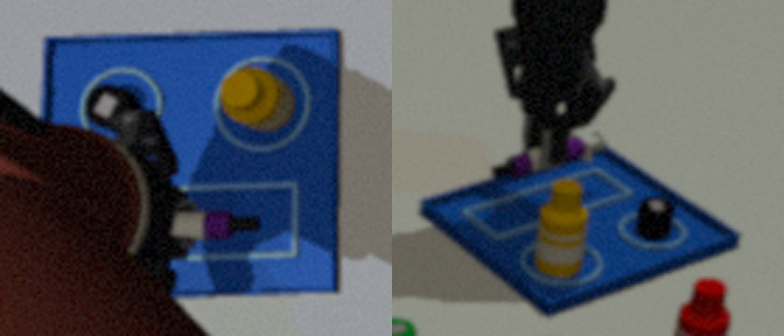

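Call:
play_rows --grip '[-1,-1,-1,-1,-0.2,-0.2,-0.2,-0.2,-0.2,-0.2]' --offset '[[0,0.0015,0.02],[0,0,0.01],[0,0,0.006],[0,0,0],[0,0,0],[0,0,0],[0,0,0],[0,0,-0.015],[0,0,-0.05],[0,0,-0.06]]' --delta_rot '[[0,0,0],[0,0,0],[0,0,0],[0,0,0],[0,0,0],[0,0,0],[0,0,0],[0,0,0],[0,0,0],[0,0,0]]'

```text
clock: 22.0
tool_pos: [0.4028, 0.2861, 0.162]
tool_rot: [-2.174, -2.266, 0.002]
wrist_force: [1.6, -0.2, 0.7]
gripper_width: 0.402
grip_force: 0.0
```

Call:
play_rows --grip '[-0.2,0,0.5,1,1,1,1]' --offset '[[-0.056,0.0282,0],[-0.056,0.0282,0],[-0.056,0.0282,0],[-0.056,0.0282,0],[0,0,0],[0,0,0.05],[0,0,0]]' --delta_rot '[[0,0,0],[0,0,0],[0,0,0],[0,0,0],[0,0,0.041],[0,0,0],[0,0,0]]'

```text
clock: 22.88
tool_pos: [0.5229, 0.0673, 0.1086]
tool_rot: [-2.218, -2.219, 0.006]
wrist_force: [0.1, 0.2, -0.7]
gripper_width: 1.003
grip_force: 0.0
```

Run:
```python
from h import *
s=manip.observe();Q=R.from_rotvec(s["tool_rot"]).as_matrix();print(s["tool_pos"],s["gripper_width"],Q.round(3))
p=optics.read_camera("top");q=optics.read_camera("scene")
a=cv2.resize(p["pixels"][190:310,50:190],None,fx=2.8,fy=2.8,interpolation=2);b=cv2.resize(q["pixels"][100:220,290:430],None,fx=2.8,fy=2.8,interpolation=2)
cv2.imwrite("pics/n4.png",np.hstack([a,b]))
```

```text
[0.52293026 0.06730223 0.10863311] 1.0030459748198106 [[-0.     1.    -0.005]
 [ 1.     0.     0.   ]
 [ 0.    -0.005 -1.   ]]
```

View pics/n4.png

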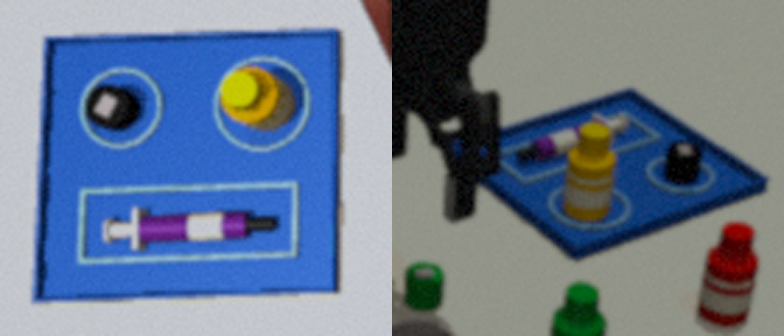

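The blue kit is complete: syringe in the trough, with the bottle and mount upright in their places. Next, the green mount.

Call:
play_rows --grip '[1,1,1,1,-1,-1,-1,-1,-1,-1]' --offset '[[0.001,0.002,0.045],[0,0,0.022],[0,0,0.009],[0,0,0],[0,0,0],[0,0,0],[0,0,0],[0,0,0],[0,0,0],[0,0,-0.02]]' --delta_rot '[[0,0,0],[0,0,0],[0,0,0],[0,0,0],[0,0,0],[0,0,0],[0,0,0],[0,0,0],[0,0,0],[0,0,0]]' --squeeze 40

```text
clock: 24.22
tool_pos: [0.5261, 0.0686, 0.0541]
tool_rot: [-2.22, -2.22, 0.003]
wrist_force: [0.6, -0.2, -0.7]
gripper_width: 0.329
grip_force: 39.5
```

Call:
play_rows --grip '[-1,-1,-1,-1,-1,-1,-1,-1,-1,-1]' --offset '[[0,0,-0.04],[0,0,-0.05],[-0.0566,-0.0092,0],[-0.0566,-0.0092,0],[-0.0566,-0.0092,0],[-0.0566,-0.0092,0],[-0.0566,-0.0092,0],[-0.0566,-0.0092,0],[0,0,0.04],[0,0,0]]' --delta_rot '[[0,0,0],[0,0,0],[0,0,0],[0,0,0],[0,0,0],[0,0,0],[0,0,0],[0,0,0],[0,0,0],[0,0,0]]'

```text
clock: 25.48
tool_pos: [0.4702, -0.2702, 0.1031]
tool_rot: [-2.219, -2.218, 0.0]
wrist_force: [-1.2, 0.3, -0.5]
gripper_width: 0.331
grip_force: 39.6
```

Call:
play_rows --grip '[-1,-1,-1,-1,0.2,0.2,0.2,0.2,0.2,0.2]' --offset '[[0,0,0.04],[0,0,0.02],[0,0,0.006],[0,0,0],[0,0,0],[0,0,0],[0,0,0],[0,0,-0.02],[0,0,-0.05],[0,0,-0.06]]' --delta_rot '[[0,0,0],[0,0,0],[0,0,0],[0,0,0],[0,0,0],[0,0,0],[0,0,0],[0,0,0],[0,0,0],[0,0,0]]'

```text
clock: 26.72
tool_pos: [0.4715, -0.2704, 0.1704]
tool_rot: [-2.22, -2.221, -0.0]
wrist_force: [0.1, -0.5, 1.3]
gripper_width: 0.598
grip_force: 0.0
```

Call:
play_rows --grip '[0.2,0.5,1,1,1,1,1,1,1,1]' --offset '[[0.053,0.0175,0],[0.053,0.0175,0],[0.053,0.0175,0],[0.053,0.0175,0],[0.053,0.0175,0],[0.053,0.0175,0],[0.053,0.0175,0],[0.053,0.0175,0],[0.053,0.0175,0],[0.052,0.0175,0]]' --delta_rot '[[0,0,0],[0,0,0],[0,0,0],[0,0,0],[0,0,0],[0,0,0],[0,0,0],[0,0,0],[0,0,0],[0,0,0]]'

```text
clock: 27.98
tool_pos: [0.6475, 0.2596, 0.17]
tool_rot: [2.222, 2.221, 0.001]
wrist_force: [1.7, -1.2, -0.2]
gripper_width: 1.0
grip_force: 0.0
```

Run:
```python
from h import *
s=manip.observe();print(s["tool_pos"])
p=optics.read_camera("top");q=optics.read_camera("scene")
a=cv2.resize(p["pixels"][200:320,370:510],None,fx=2.8,fy=2.8,interpolation=2);b=cv2.resize(q["pixels"][170:290,35:175],None,fx=2.8,fy=2.8,interpolation=2)
cv2.imwrite("pics/n5.png",np.hstack([a,b]))
```

```text
[0.64754899 0.2596345  0.16999819]
```

View pics/n5.png

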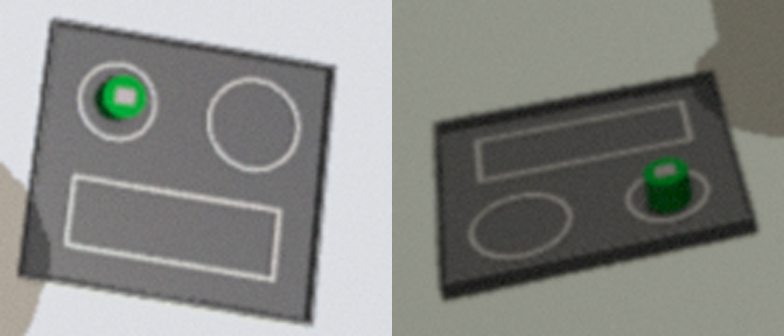

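Call:
play_rows --grip '[1,1]' --offset '[[0,0,0.02],[0,0,0]]' --delta_rot '[[0,0,0],[0,0,0]]'

```text
clock: 28.32
tool_pos: [0.6463, 0.2555, 0.1462]
tool_rot: [-2.223, -2.219, 0.006]
wrist_force: [0.8, -0.8, -0.2]
gripper_width: 1.0
grip_force: 0.0
```

The green mount stands inside the grey nest. Now the red bottle.

Call:
play_rows --grip '[1,1,1,1,-1,-1,-1,-1,-1,-1]' --offset '[[0,-0.001,0.05],[0,0,0.04],[0,0,0.016],[0,0,0],[0,0,0],[0,0,0],[0,0,0],[0,0,0],[0,0,0],[0,0,-0.02]]' --delta_rot '[[0,0,0],[0,0,0],[0,0,0],[0,0,0],[0,0,0],[0,0,0],[0,0,0],[0,0,0],[0,0,0],[0,0,0]]'

```text
clock: 29.58
tool_pos: [0.645, 0.2576, 0.0617]
tool_rot: [-2.221, -2.221, 0.004]
wrist_force: [0.5, -0.1, -1.5]
gripper_width: 0.43
grip_force: 40.2
```

Call:
play_rows --grip '[-1,-1,-1,-1,-1,-1,-1,-1,-1,-1]' --offset '[[0,0,-0.055],[0,0,-0.055],[-0.0568,-0.0173,0],[-0.0568,-0.0173,0],[-0.0568,-0.0173,0],[-0.0568,-0.0173,0],[-0.0568,-0.0173,0],[-0.0568,-0.0173,0],[-0.0568,-0.0173,0],[-0.0568,-0.0173,0]]' --delta_rot '[[0,0,0],[0,0,0],[0,0,0],[0,0,0],[0,0,0],[0,0,0],[0,0,0],[0,0,0],[0,0,0],[0,0,0]]'

```text
clock: 30.82
tool_pos: [0.5069, -0.1978, 0.1737]
tool_rot: [2.22, 2.221, 0.0]
wrist_force: [1.0, -0.6, -1.4]
gripper_width: 0.432
grip_force: 40.4
```

Call:
play_rows --grip '[-1,-1,-1,-1,-1,-1]' --offset '[[-0.0568,-0.0173,0],[-0.0568,-0.0173,0],[-0.0568,-0.0173,0],[0,0,0.04],[0,0,0.04],[0,0,0]]' --delta_rot '[[0,0,0],[0,0,0],[0,0,0],[0,0,0],[0,0,0],[0,0,0]]'

```text
clock: 31.58
tool_pos: [0.4541, -0.3655, 0.0906]
tool_rot: [-2.218, -2.218, 0.0]
wrist_force: [-0.8, 0.9, -0.3]
gripper_width: 0.429
grip_force: 40.4
```

Call:
play_rows --grip '[-1,-1,-1,-1,0.3,0.3,0.3,0.3,0.3,0.3]' --offset '[[0,0,0.025],[0,0,0.014],[0,0,0.0065],[0,0,0],[0,0,0],[0,0,0],[0,0,0],[0,0,-0.03],[0,0,-0.06],[0,0,-0.06]]' --delta_rot '[[0,0,0],[0,0,0],[0,0,0],[0,0,0],[0,0,0],[0,0,0],[0,0,0],[0,0,0],[0,0,0],[0,0,0]]'

```text
clock: 32.83
tool_pos: [0.4553, -0.3664, 0.1983]
tool_rot: [-2.221, -2.221, -0.0]
wrist_force: [1.2, -0.5, -0.7]
gripper_width: 0.648
grip_force: 0.0
```

Call:
play_rows --grip '[0.3,0.3,0.3,0.3,0.3,0.3]' --offset '[[-0.05,0.02,-0.03],[-0.05,0.02,-0.02],[-0.05,0.02,0],[-0.05,0.02,0],[-0.05,0,0],[0,0,0]]' --delta_rot '[[0,0,0],[0,0,0],[0,0,0],[0,0,0],[0,0,0],[0,0,0]]'

```text
clock: 33.58
tool_pos: [0.5334, -0.6208, 0.2437]
tool_rot: [-2.225, -2.214, 0.002]
wrist_force: [-0.0, 0.2, 0.1]
gripper_width: 0.647
grip_force: 0.0
```

Run:
```python
from h import *
p=optics.read_camera("top");q=optics.read_camera("scene")
cv2.imwrite("pics/n6.png",p["pixels"]);cv2.imwrite("pics/n7.png",q["pixels"])
```

```text
(no output)
```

View pics/n6.png

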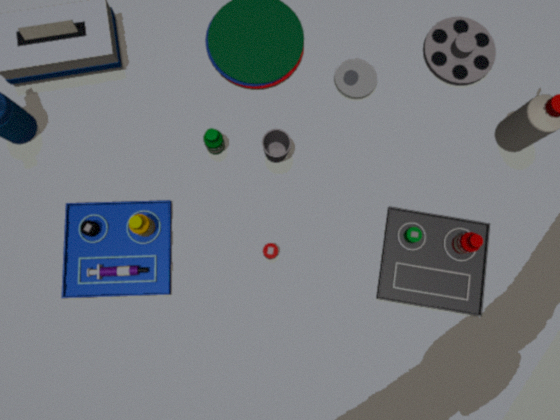

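View pics/n7.png

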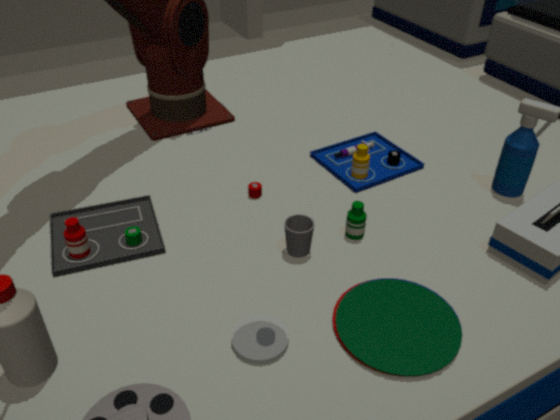

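Everything is in its place: the red bottle (top view 463,243) and green mount (414,234) are in the grey tray. The blue kit is complete, and the red mount, green bottle and beaker have not moved.

```bash
python3 -c "
from rig import manip
print(manip.finish_job())"
```

```text
the job is handed in; nothing more can be done
None
```

Both polishing kits are made up as asked and the job is handed in; the last pictures, taken at about 34 s of the 128 s allowed, show every item in its place and the red mount, green bottle and beaker where they were.

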